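Shut off the gas after chai

ROBOT

A 6-joint arm with a two-finger parallel gripper is mounted at the origin on the work surface. World frame = base frame: x ahead of the robot, y to its left, z up, the work surface at z = 0. Lengths are in m, angles in degrees, forces in N, time in s.
With the tool pointing down it reaches from about 0.3 to 0.75 m from the base axis. Payload 8.5 kg.
Tool frame: the origin (TCP) lies at the very end of the fingers, on their centre line; the grasp point (between the pads) lies 19 mm behind it (env.pinch_z is the distance from the TCP to the grasp point, in m); z points along the fingers, y is the line along which they close (so a half turn about z gives the same grasp; the last joint's range is limited). The gripper opens to 85 mm and grips with 20 to 120 N. Pads are 22 mm wide; open, the fingers measure 114 mm over their backs; the gripper's body (76 mm by 85 mm) begins 54 mm behind the grasp point. The pads swing forward as they close: fully open they stand 13 mm farther back than shut.
Start: joints at [60.143, 21.807, 74.336, -0, 83.858, -12.336], TCP at [0.166, 0.524, 0.231] pointing down, gripper open.
Joint ranges: [-178.18, 178.18], [-50.72, 133.34], [12.68, 142.11], [-81.47, 261.47], [9.98, 163.14], [-165.26, 165.26]. Speed limits (degrees/s): [136.94, 136.94, 180, 180, 180, 180].

INTERFACE

Orientations are given as a 3x3 rotation matrix whose columns are the frame's x, y, z axes.
In Python, from rig import env, viewer gives the robot as it stands.
- The arm moves only by the tool drive_tool, never from a script. Its argument "series" is a list of rows, each a list of 3 entries, a list of its own where there are three numbers: the shift along the tool's x, y, z in m, then the turn about the tool's z in degrees, then the finger opening in m, from 0 to 0.0854. A call has 1 to 20 rows; each row is the pose to reach, as a shift and turn from the pose commanded when the call began, along the tool's axes at that moment; what a row does not reach only later rows make up. A row lasts 1/10 s, in which the tool goes at most 50 mm and 8.59 degrees, less where a joint would pass 70% of its speed; a pose out of reach is approached as far as the arm can. A call with a gripper value outside its range is refused whole. The fingers move at their own pace and stop on an object; "newtons" is the grip in N (left out, the last holds). Time passes only in rows, so rows that repeat a pose let the fingers close. It gives the time, the measured TCP pose, the force, the opening and the grip force at its end, in the units of the state.
- env.observe(): the state, without advancing time (a new reading comes with each control period).
- viewer.get_image(name): name is "scene" or "top" or "wrist"; returns a dict with "img" (384x512x3 uint8, red, green, blue), "depth" (384x512 float32, m along the optical axis (not along the pixel's ray), 0 where there is no reading), "camera_matrix" (3x3 intrinsics, pixels), "distortion" ([k1, k2, p1, p2, k3] as OpenCV has them; the pictures are not rectified), "rvec" (rotation vector, rad) and "tvec" (3), from world to camera coordinates, as OpenCV has them. Camera axes: x right, y down, z forward; pixel columns grow to the right and rows downward; lengths in m; the calibration is good to about 2 mm. A picture is of the moment at which its call begins.
- env.close_job(): hands the job in; it is judged then, once.
The state is a dict: "time_s": time; "q": joint angles; "qvel": joint speeds; "joint_efforts": joint torques, N m; "position": TCP position; "tool_rot": TCP orientation; "ft_force": force on the tool from outside, world axes, zero at the start; "wrist_torque": the same for the moment, N m; "grip_width": finger opening in m; "gripper_force": force on a finger pad.
Only numpy, scipy, OpenCV 4.12 (cv2) and the standard library are available. Lean on these libraries where they do the work, as an engineer would, in place of code of your own. Each camera call takes 0.05 s, during which the arm holds its last target. There are 200 camera calls.

TASK

The chai is done: push the stove's lever knob clockwise all the way round until it stands square across its pipe (off), then push the snap lever of the gas shut-off valve over to its other side so that it snaps shut. Only push the levers lightly with the fingertips, without pinching or forcing them, and leave the pan, the tumblers, the spice box and the tea tin undisturbed.

Things in the scene. Friction and masses are not known exactly. Their poses are not given: they have to be found in the camera images.
- cock (a joint): Aluminium lever knob of the stove's gas cock, turning about a vertical axis: 0 rad = lever in line with the gas pipe, pointing away from the stove (gas fully open); it grows as the lever turns clockwise seen from above, to a hard stop at 1.57 rad, where the lever stands square across the pipe (gas off). It may start anywhere between 0 and 0.5. Stiff by friction: about 2 N at 50 mm from the axis; it stays where it is left.
- cock_axis (a point): Point on the vertical axis of the cock, at mid-height of the lever, 81 mm above the slab. It belongs to the stove: its x axis points horizontally along the pipe from the cock into the stove (so at joint 0 the lever points along -x), y to the left of that, z up. At the stop the lever points along +y.
- cock_tip (a point): Free end of the cock's lever, at mid-height, 75 mm from the axis. The lever is a bar 14 mm wide, 22 mm tall (70 to 92 mm above the slab), with a round hub of radius 15 mm on the axis; the brass cock of radius 22 mm at most stands below the lever.
- toggle (a joint): Snap lever of the gas-line shut-off: 0 rad = leaning 0.55 rad one way (line open, the start), 1.10 rad = leaning 0.55 rad the other way (line shut). An over-centre spring holds it against either stop; upright (0.55) is dead centre, past which it snaps over by itself. About 4 N at the tip starts it moving.
- toggle_tip (a point): Centre of the thick steel tip of the snap lever, 75 mm from the pivot; the tip has a radius of 10 mm and the rod below it 5 mm.
- toggle_pivot (a point): Pivot of the snap lever, 55 mm above the slab, at the middle of the shut-off valve's top. The valve is an aluminium block fixed to the slab, 110 mm (its x) by 66 mm (its y), 50 mm tall, with two low side cheeks reaching 61 mm and hose stubs along its y out to 65 mm. Axes: z up; the lever leans to -x at joint 0 and to +x at 1.10, always in the x-z plane. The block may stand at any yaw.
- stove: Single-burner steel stove, 260 x 260 mm, fixed; body top at 80 mm, pan supports at 105 mm. Origin under its centre on the slab; the gas cock stands 200 mm along -x, in front of it.
- pan: Aluminium chai pan standing loose on the stove, 150 mm across the rim and 72 mm tall (rim 177 mm above the slab), with a bar handle along its +x reaching 207 mm from its centre. Origin: centre of its underside. Bystander.
- spice_box: Orange plastic spice box, closed, 154 x 114 x 76 mm, loose. Origin: centre of its underside. Bystander.
- tray: Steel tray, fixed, 200 (x) x 240 (y) mm, rim 18 mm tall, floor 3 mm. Origin: centre of its underside. Carries the tumblers.
- tea_tin: Round steel tea tin with a small lid knob, 94 mm across, 142 mm tall, loose. Origin: centre of its underside. Bystander.
- tumbler0: Glass tumbler in the tray, 60 mm across the rim, 85 mm tall, loose. Origin: centre of its underside. Bystander.
- tumbler1: Glass tumbler in the tray, 60 mm across the rim, 85 mm tall, loose. Origin: centre of its underside. Bystander.
- tumbler2: Glass tumbler in the tray, 60 mm across the rim, 85 mm tall, loose. Origin: centre of its underside. Bystander.
- tumbler3: Glass tumbler in the tray, 60 mm across the rim, 85 mm tall, loose. Origin: centre of its underside. Bystander.
- tumbler4: Glass tumbler in the tray, 60 mm across the rim, 85 mm tall, loose. Origin: centre of its underside. Bystander.
Things that resemble listed ones, but are neither listed nor needed, are in the scene too. Leave any brown or red look-alike of the part that bears toggle alone.

How it is judged (in metres and radians):
On the way, in this order (a step that is already met when the one before it is completed fails the run):
1. the stove's lever knob is turned to off while the shut-off is still open (value of joint cock above 1.42 rad and value of joint toggle below 0.3 rad), for 0.2 s.
2. the snap lever has gone over to its shut side (value of joint toggle above 1 rad), for 0.2 s.
At the end, for the whole second after the job is handed in: The stove's lever knob stands within 0.15 rad of its off stop (joint above 1.42), the snap lever rests on its shut side (joint above 1.0), and the pan, spice box, tea tin and all tumblers are within 15 mm of where they began (value of joint cock above 1.42 rad and value of joint toggle above 1 rad and distance of each of pan, spice_box, tea_tin, tumbler0, tumbler1, tumbler2, tumbler3, tumbler4 from where it was at the start of the episode below 0.015 m); the robot touches nothing.
It fails at once if the pan, spice box or tea tin is lifted, tipped or shifted by more than 15 mm (distance of any of pan, spice_box, tea_tin from where it was at the start of the episode above 0.015 m or angle between any of pan, spice_box, tea_tin's own z axis and vertical above 0.2 rad).
It fails at once if a tumbler is lifted, tipped or shifted by more than 15 mm (distance of any of tumbler0, tumbler1, tumbler2, tumbler3, tumbler4 from where it was at the start of the episode above 0.015 m or angle between any of tumbler0, tumbler1, tumbler2, tumbler3, tumbler4's own z axis and vertical above 0.25 rad).
It fails at once if a lever is pinched or forced (more than 35 N from the fingers) (contact force between the fingers and cock above 35 N or contact force between the fingers and toggle above 35 N).
It also fails if it takes over 54 s, if anything falls off the work surface, if the arm or the gripper's body presses on something with over 40 N, if the wrist force passes 120 N, or if a joint passes its speed limit or range.

## Working session

There is one attempt and no reset: what is moved stays moved. The work goes in short steps, Python scripts to look and compute and a tool call to move; the robot and the scene stay as the last step left them, time stands still between calls to the robot, and variables do not carry over. Pictures are saved under pics/ and viewed, at most 10 in all, crops included, and the job is handed in when it is done.

Besides the shell and the picture viewer there is one more tool, called after "Request:" as a command line: name --argument value ..., lists and objects as JSON in quotes. drive_tool: Moves the arm, as the interface text tells. Its arguments: {"type":"object","properties":{"series":{"type":"array"},"newtons":{"type":"number"}},"required":["series"]}

```bash
mkdir -p pics
cat > h.py <<'E'
import numpy as np, cv2
from rig import env, viewer
def grab(n):
    d=viewer.get_image(n); np.savez('pics/%s.npz'%n,**d); cv2.imwrite('pics/%s_%d.png'%(n,int(env.observe()['time_s']*100)),d['img'][:,:,::-1]); return d
def load(n): return dict(np.load('pics/%s.npz'%n))
def cloud(d):
    h,w=d['depth'].shape; u,v=np.meshgrid(np.arange(w),np.arange(h))
    p=cv2.undistortPoints(np.stack([u,v],-1).reshape(-1,1,2).astype(np.float64),d['camera_matrix'],d['distortion']).reshape(h,w,2)
    z=d['depth'][...,None]; c=np.concatenate([p*z,z],-1)
    R=cv2.Rodrigues(d['rvec'])[0]
    P=(c-d['tvec'].reshape(3))@R
    P[d['depth']<=0]=np.nan
    return P
E
python3 - <<'E'
from h import *
a=grab('top');b=grab('scene')
cv2.imwrite('pics/both.png',cv2.resize(np.vstack([a['img'],b['img']])[:,:,::-1],None,fx=.78,fy=.78))
s=env.observe();print(s['position'],s['tool_rot'],s['time_s'])
E
ls pics
```

```text
[0.16545045 0.52427012 0.23078478] [[-9.53609149e-01  3.01046848e-01 -6.21884432e-04]
 [ 3.01047374e-01  9.53608564e-01 -1.08843538e-03]
 [ 2.65364279e-04 -1.22515861e-03 -9.99999214e-01]] 0.1
both.png
scene.npz
scene_10.png
top.npz
top_5.png
```

View pics/top_5.png

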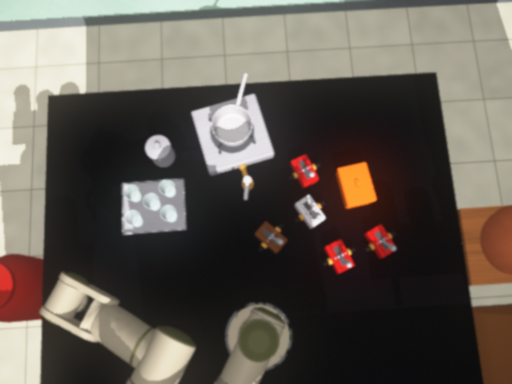

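View pics/scene_10.png

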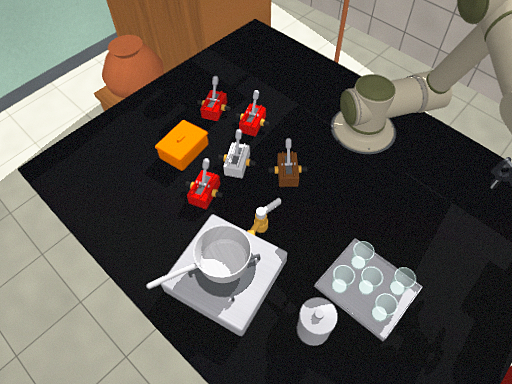

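Top picture: the grey valve at (310,211) is the target. Look-alikes are brown at (270,237) and red at (305,171), (340,257) and (381,241). The cock lever is at (247,185), in front of the stove at (232,133). Next I'll crop the grey valve and cock and measure them.

Run:
```python
from h import *
a=load('top');b=load('scene')
A=cv2.resize(a['img'][150:245,225:335],None,fx=5,fy=5,interpolation=3);B=cv2.resize(b['img'][120:240,190:310],None,fx=4,fy=4,interpolation=3)
cv2.imwrite('pics/crop1.png',cv2.resize(np.vstack([A[:, :],np.pad(B,((0,0),(0,70),(0,0)))]),(450,780*0+585))[:,:,::-1])
P=cloud(a)
for n,(u,v) in dict(grey=(310,211),brown=(270,237),red1=(305,171),red2=(340,257),cock=(247,185),tip=(246,198),pan=(232,133),slab=(215,230)).items(): print(n,P[v,u].round(3))
# heightmaps
for n,(x0,x1,y0,y1) in dict(cock=(165,203,236,258),grey=(190,232,290,330)).items():
    for f,Q in (('top',P),('scene',cloud(b))):
        c=P[188,247] if n=='cock' else P[211,310]
        m=np.isfinite(Q[...,0])&(np.hypot(Q[...,0]-c[0],Q[...,1]-c[1])<.1)
        for lo,hi in ((.045,.064),(.064,.095),(.095,.14)):
            k=m&(Q[...,2]>lo)&(Q[...,2]<hi); p=Q[k]
            if len(p)>3: 
                w,V=np.linalg.eigh(np.cov(p[:,:2].T));print(n,f,lo,hi,len(p),p.mean(0).round(3),p.min(0).round(3),p.max(0).round(3),'dir',V[:,1].round(2),'sd',np.sqrt(w).round(4))
```

```text
grey [ 0.438 -0.222  0.072]
brown [ 0.351 -0.067  0.066]
red1 [ 0.597 -0.218  0.055]
red2 [ 0.262 -0.317  0.069]
cock [0.547 0.006 0.093]
tip [0.498 0.013 0.093]
pan [0.745 0.05  0.116]
slab [0.4   0.139 0.001]
cock top 0.045 0.064 64 [0.605 0.016 0.057] [ 0.546 -0.01   0.045] [0.635 0.04  0.064] dir [-0.96 -0.3 ] sd [0.0083 0.0251]
cock top 0.064 0.095 109 [0.556 0.011 0.084] [ 0.494 -0.01   0.064] [0.636 0.036 0.095] dir [-1.   -0.03] sd [0.0086 0.038 ]
cock top 0.095 0.14 32 [0.556 0.008 0.099] [ 0.505 -0.007  0.095] [0.581 0.02  0.106] dir [-0.99  0.16] sd [0.0066 0.0232]
cock scene 0.045 0.064 112 [0.602 0.017 0.057] [ 0.562 -0.003  0.045] [0.636 0.032 0.064] dir [-1.   -0.07] sd [0.0068 0.0188]
cock scene 0.064 0.095 231 [0.553 0.013 0.085] [ 0.497 -0.011  0.064] [0.631 0.027 0.095] dir [-1.   0.1] sd [0.007  0.0284]
cock scene 0.095 0.14 21 [0.567 0.007 0.096] [ 0.523 -0.007  0.095] [0.58  0.016 0.097] dir [-1.    0.09] sd [0.0069 0.0148]
grey top 0.045 0.064 391 [ 0.446 -0.219  0.053] [ 0.385 -0.274  0.045] [ 0.504 -0.17   0.064] dir [-0.9  -0.43] sd [0.0191 0.0316]
grey top 0.064 0.095 36 [ 0.445 -0.223  0.071] [ 0.397 -0.261  0.064] [ 0.492 -0.188  0.092] dir [-0.93 -0.36] sd [0.0127 0.0256]
grey top 0.095 0.14 40 [ 0.412 -0.241  0.124] [ 0.4   -0.253  0.097] [ 0.429 -0.23   0.136] dir [-0.82 -0.57] sd [0.0052 0.0082]
grey scene 0.045 0.064 426 [ 0.453 -0.217  0.051] [ 0.392 -0.274  0.045] [ 0.508 -0.172  0.064] dir [-0.87 -0.5 ] sd [0.0189 0.0298]
grey scene 0.064 0.095 30 [ 0.439 -0.227  0.079] [ 0.428 -0.239  0.064] [ 0.499 -0.201  0.095] dir [-0.92 -0.4 ] sd [0.0048 0.0137]
grey scene 0.095 0.14 64 [ 0.42  -0.238  0.116] [ 0.404 -0.25   0.095] [ 0.431 -0.227  0.133] dir [-0.95 -0.3 ] sd [0.005 0.007]
```

View pics/crop1.png

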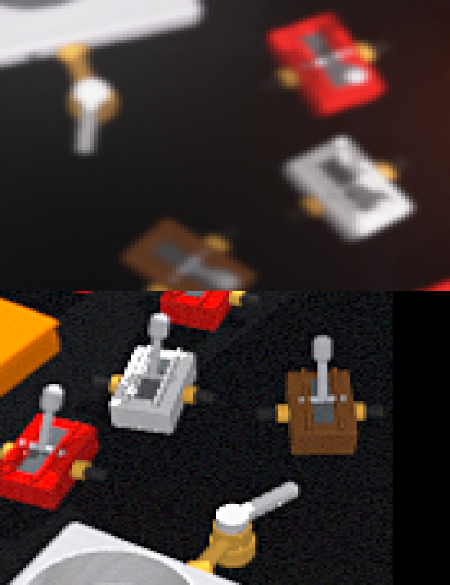

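The crop confirms that the grey valve's lever leans toward the robot and the cock lever points toward the robot. Next I'll fit the stove yaw, lever axis and valve yaw.

Run:
```python
from h import *
for f in ('top','scene'):
    d=load(f);P=cloud(d);x,y,z=P[...,0],P[...,1],P[...,2]
    sel=lambda c,r,lo,hi:P[(np.hypot(x-c[0],y-c[1])<r)&(z>lo)&(z<hi)]
    s=sel((.745,.05),.2,.072,.088); s=s[(s[:,0]>.625)]
    print(f,'stove',[np.round(k,3) for k in cv2.minAreaRect(s[:,:2].astype(np.float32))])
    img=d['img'].astype(int); grey=(img.max(-1)-img.min(-1)<30)&(img.min(-1)>90)
    k=grey&(np.hypot(x-.53,y-.01)<.075)&(z>.08)&(z<.11); p=P[k]
    print('cock',len(p),np.median(p[:,2]).round(3),[np.round(q,3) for q in cv2.minAreaRect(p[:,:2].astype(np.float32))])
    l=p[(p[:,0]<.54)]; c=cv2.fitLine(l[:,:2].astype(np.float32),2,0,.01,.01).ravel(); h=p[p[:,0]>.55]
    print(' line',c.round(3),'xmin',p[:,0].min().round(3),'hub',h.mean(0).round(3),h.min(0).round(3),h.max(0).round(3))
    k=grey&(np.hypot(x-.446,y+.219)<.075)&(z>.044)&(z<.066); p=P[k]
    print('valve',[np.round(q,3) for q in cv2.minAreaRect(p[:,:2].astype(np.float32))])
    t=sel((.415,-.24),.03,.11,.14);print('tip',len(t),t.mean(0).round(3),t.min(0).round(3),t.max(0).round(3))
```

```text
top stove [array([0.762, 0.053]), array([0.262, 0.26 ]), np.float64(13.314)]
cock 109 0.092 [array([0.538, 0.009]), array([0.026, 0.089]), np.float64(85.161)]
 line [ 0.994 -0.11   0.517  0.014] xmin 0.494 hub [0.567 0.006 0.094] [ 0.55  -0.007  0.081] [0.583 0.02  0.106]
valve [array([ 0.444, -0.223]), array([0.11 , 0.067]), np.float64(29.896)]
tip 37 [ 0.411 -0.242  0.126] [ 0.4   -0.253  0.112] [ 0.426 -0.23   0.136]
scene stove [array([0.766, 0.053]), array([0.26 , 0.262]), np.float64(13.311)]
cock 179 0.091 [array([0.542, 0.008]), array([0.029, 0.089]), np.float64(87.752)]
 line [ 0.99  -0.138  0.519  0.016] xmin 0.498 hub [0.571 0.008 0.092] [ 0.551 -0.008  0.082] [0.587 0.021 0.097]
valve [array([ 0.448, -0.221]), array([0.109, 0.065]), np.float64(29.67)]
tip 46 [ 0.418 -0.239  0.121] [ 0.404 -0.25   0.11 ] [ 0.429 -0.232  0.133]
```

```bash
cat >> h.py <<'E'
AX=np.array([.569,.007]); PH0=193.3
def rel(x,y,z,psi,s=None):
    s=s or env.observe(); R=np.array(s['tool_rot']); sh=R.T@(np.array([x,y,z])-s['position'])
    cur=np.degrees(np.arctan2(R[1,1],R[0,1])); return sh.round(3).tolist()+[round((cur-psi+180)%360-180,1)]
def cock(th,gap,r=.052,hw=.0145):
    phi=np.radians(PH0)-th; d=np.array([np.cos(phi),np.sin(phi)]); t=np.array([d[1],-d[0]])
    c=AX+r*d-(.007+hw+gap)*t; return c[0],c[1],np.degrees(phi)-90
E
python3 - <<'E'
from h import *
x,y,p=cock(.35,.02);print(x,y,p,rel(x,y,.2,p),rel(x,y,.076,p))
E
```

```text
0.5124804802036805 -0.028096921260894886 83.2464771704212 [-0.497, -0.422, 0.031, np.float64(-10.8)] [-0.497, -0.422, 0.155, np.float64(-10.8)]
```

Request:
drive_tool --series '[[[-0.497,-0.422,0.02],-10.8,0],[[-0.497,-0.422,0.02],-10.8,0],[[-0.497,-0.422,0.02],-10.8,0],[[-0.497,-0.422,0.02],-10.8,0],[[-0.497,-0.422,0.02],-10.8,0],[[-0.497,-0.422,0.02],-10.8,0],[[-0.497,-0.422,0.02],-10.8,0],[[-0.497,-0.422,0.02],-10.8,0],[[-0.497,-0.422,0.02],-10.8,0],[[-0.497,-0.422,0.02],-10.8,0],[[-0.497,-0.422,0.02],-10.8,0],[[-0.497,-0.422,0.02],-10.8,0],[[-0.497,-0.422,0.02],-10.8,0],[[-0.497,-0.422,0.02],-10.8,0],[[-0.497,-0.422,0.02],-10.8,0],[[-0.497,-0.422,0.02],-10.8,0],[[-0.497,-0.422,0.02],-10.8,0]]' --newtons 20

```text
time_s: 1.8
position: [0.5118, -0.0263, 0.2115]
tool_rot: [[-0.993, 0.115, -0.0], [0.115, 0.993, 0.0], [0.0, 0.0, -1.0]]
ft_force: [-0.3, 0.1, 0.1]
grip_width: -0.0001
gripper_force: 0.0
```

```bash
python3 - <<'E'
from h import *
d=grab('wrist')
P=cloud(d);x,y,z=P[...,0],P[...,1],P[...,2]
k=(np.hypot(x-.54,y-.01)<.08)&(z>.083)&(z<.1);p=P[k];print(len(p))
if len(p)>20:
    print([np.round(q,3) for q in cv2.minAreaRect(p[:,:2].astype(np.float32))],np.median(p[:,2]))
    l=p[p[:,0]<.545];print(cv2.fitLine(l[:,:2].astype(np.float32),2,0,.01,.01).ravel(),p.min(0),p.max(0))
x,y,p=cock(.35,.02);print(rel(x,y,.076,p))
E
ls pics/wrist*
```

```text
2103
[array([0.541, 0.013]), array([0.029, 0.089]), np.float64(75.12)] 0.0924256052280962
[ 0.9874925  -0.15766595  0.5193036   0.01225364] [ 0.49555375 -0.00942871  0.08303512] [0.58461155 0.0222465  0.09620939]
[-0.001, -0.002, 0.136, np.float64(0.1)]
pics/wrist.npz
pics/wrist_185.png
```

View pics/wrist_185.png

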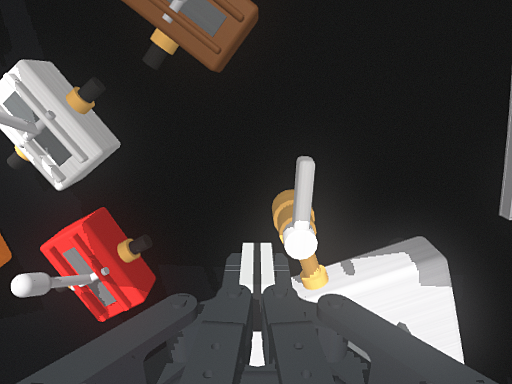

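The wrist view shows the lever from its tip at (305,160) to its hub at (300,242), and this agrees with the fit. The space beside it is clear, so I can descend.

Request:
drive_tool --series '[[[0,-0.002,0.05],0,0],[[0,-0.002,0.09],0,0],[[0,-0.002,0.12],0,0],[[0,-0.002,0.136],0,0],[[0,-0.002,0.136],0,0]]'

```text
time_s: 2.35
position: [0.511, -0.0285, 0.0738]
tool_rot: [[-0.993, 0.116, -0.004], [0.116, 0.993, 0.001], [0.004, 0.001, -1.0]]
ft_force: [0.4, -0.6, 0.7]
grip_width: 0.0001
gripper_force: 0.0
```

Run:
```python
from h import *
s=env.observe();print(s['position'],s['ft_force'])
for th in np.linspace(.35,1.57,19):
    x,y,p=cock(th,0);print(rel(x,y,.076,p,s))
```

```text
[ 0.51098211 -0.0284767   0.07379022] [ 0.42271998 -0.60536702  0.74026437]
[-0.001, 0.021, -0.002, np.float64(0.1)]
[-0.0, 0.024, -0.002, np.float64(4.0)]
[0.001, 0.028, -0.002, np.float64(7.9)]
[0.002, 0.032, -0.002, np.float64(11.7)]
[0.002, 0.035, -0.002, np.float64(15.6)]
[0.003, 0.039, -0.002, np.float64(19.5)]
[0.003, 0.043, -0.002, np.float64(23.4)]
[0.003, 0.047, -0.002, np.float64(27.3)]
[0.002, 0.05, -0.002, np.float64(31.2)]
[0.001, 0.054, -0.002, np.float64(35.0)]
[0.0, 0.058, -0.002, np.float64(38.9)]
[-0.001, 0.062, -0.002, np.float64(42.8)]
[-0.002, 0.065, -0.002, np.float64(46.7)]
[-0.004, 0.068, -0.002, np.float64(50.6)]
[-0.006, 0.072, -0.002, np.float64(54.5)]
[-0.008, 0.075, -0.002, np.float64(58.3)]
[-0.01, 0.078, -0.002, np.float64(62.2)]
[-0.013, 0.081, -0.002, np.float64(66.1)]
[-0.016, 0.083, -0.002, np.float64(70.0)]
```

Request:
drive_tool --series '[[[0,0.008,0],0,0],[[0,0.016,0],0,0],[[0,0.021,0],0,0],[[0,0.024,0],4,0],[[0.001,0.028,0],8,0],[[0.002,0.032,0],12,0],[[0.002,0.035,0],15.6,0],[[0.003,0.039,0],19.5,0],[[0.003,0.043,0],23.4,0],[[0.003,0.047,0],27.3,0],[[0.002,0.05,0],31.2,0],[[0.001,0.054,0],35,0],[[0,0.058,0],39,0],[[-0.001,0.062,0],43,0],[[-0.002,0.065,0],46.7,0],[[-0.004,0.068,0],50.6,0]]'

```text
time_s: 3.95
position: [0.5239, 0.038, 0.076]
tool_rot: [[-0.538, 0.843, 0.0], [0.843, 0.538, -0.0], [-0.0, -0.0, -1.0]]
ft_force: [-3.1, 0.3, 0.7]
grip_width: 0.0002
gripper_force: 1.2
```

Run:
```python
from h import *
d=grab('scene');s=env.observe();print(s['ft_force'],s['position'])
P=cloud(d);R=np.array(s['tool_rot'])
cv2.imwrite('pics/c2.png',cv2.resize(d['img'][140:280,190:330],None,fx=4,fy=4,interpolation=3)[:,:,::-1])
for th in (1.3,1.4,1.5,1.57):
    x,y,p=cock(th,0);print(rel(x,y,.076,p,s))
```

```text
[-1.9515926  -0.61939403  1.36649134] [0.52425413 0.03837188 0.0759996 ]
[0.003, 0.003, -0.0, np.float64(3.6)]
[0.004, 0.008, 0.0, np.float64(9.3)]
[0.005, 0.014, 0.0, np.float64(15.0)]
[0.006, 0.018, 0.0, np.float64(19.0)]
```

View pics/c2.png

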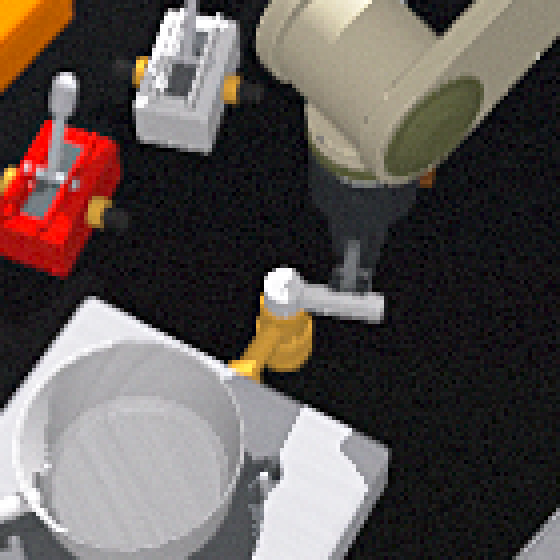

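The crop shows the lever turning, from its hub at (285,290) to its tip at (380,305), with the finger behind it. I'll continue to the stop.

Request:
drive_tool --series '[[[0.003,0.003,0],3.6,0],[[0.003,0.006,0],6.5,0],[[0.004,0.009,0],9.3,0],[[0.005,0.012,0],12,0],[[0.005,0.014,0],15,0],[[0.006,0.016,0],17,0],[[0.006,0.018,0],19,0],[[0.006,0.018,0],19,0]]'

```text
time_s: 4.8
position: [0.5361, 0.0527, 0.0758]
tool_rot: [[-0.238, 0.971, 0.0], [0.971, 0.238, -0.0], [-0.0, 0.0, -1.0]]
ft_force: [-0.5, -0.4, 0.4]
grip_width: 0.0005
gripper_force: 0.3
```

Run:
```python
from h import *
d=grab('scene');s=env.observe();print(s['ft_force'],s['position'])
P=cloud(d);x,y,z=P[...,0],P[...,1],P[...,2]
img=d['img'].astype(int);grey=(img.max(-1)-img.min(-1)<30)&(img.min(-1)>110)
k=grey&(np.hypot(x-.569,y-.007)<.08)&(y>.03)&(z>.085)&(z<.098)&(x>.535);p=P[k]
l=cv2.fitLine(p[:,:2].astype(np.float32),2,0,.01,.01).ravel();print(len(p),l,p.min(0),p.max(0),'th',(np.radians(193.3)-np.arctan2(abs(l[1]),l[0]*np.sign(l[1]))))
```

```text
[-0.87245125  1.132889    0.29568884] [0.53610361 0.05261224 0.07573885]
59 [ 0.40459752 -0.9144949   0.5586078   0.05986252] [0.54041932 0.03179865 0.08515565] [0.5713995  0.07879685 0.09661561] th 1.3863863582362037
```

Request:
drive_tool --series '[[[0,0.002,0],0,0],[[0,0.004,0],0,0],[[0,0.006,0],0,0],[[0,0.006,0],0,0]]'

```text
time_s: 5.25
position: [0.5379, 0.0533, 0.0752]
tool_rot: [[-0.238, 0.971, -0.01], [0.971, 0.238, -0.001], [0.001, -0.01, -1.0]]
ft_force: [-20.4, -4.8, 12.2]
grip_width: 0.0001
gripper_force: 10.6
```

It is firmly at the stop (about 20 N, no further travel). I'll back off and rise.

Request:
drive_tool --series '[[[0,-0.01,0],0,0],[[0,-0.04,0],0,0],[[0,-0.05,-0.04],0,0],[[0,-0.05,-0.09],0,0],[[0,-0.05,-0.13],0,0],[[0,-0.05,-0.13],0,0]]'

```text
time_s: 5.85
position: [0.4956, 0.0416, 0.2107]
tool_rot: [[-0.237, 0.971, 0.012], [0.971, 0.237, -0.002], [-0.004, 0.011, -1.0]]
ft_force: [0.8, -0.2, -1.0]
grip_width: 0.0
gripper_force: 0.0
```

Run:
```python
from h import *
d=grab('scene');s=env.observe();print(s['ft_force'],s['position'])
P=cloud(d);x,y,z=P[...,0],P[...,1],P[...,2]
img=d['img'].astype(int);grey=(img.max(-1)-img.min(-1)<30)&(img.min(-1)>90)
k=grey&(np.hypot(x-.569,y-.007)<.085)&(y>.028)&(z>.087)&(z<.098)&(x>.53);p=P[k]
l=cv2.fitLine(p[:,:2].astype(np.float32),2,0,.01,.01).ravel();m=p.mean(0)-[.569,.007,0];print(len(p),l,p.min(0),p.max(0),'th',193.3/57.2958-np.arctan2(abs(l[1]),l[0]*np.sign(l[1])),193.3/57.2958-np.arctan2(m[1],m[0]))
u=np.array([np.cos(np.radians(29.8)),np.sin(np.radians(29.8))]);c=np.array([.446,-.222])-u*(.039+.010+.0145+.02)
print(c,rel(*c,.2,29.8),rel(*c,.1,29.8))
```

```text
[-0.39595333 -0.58372917 -0.17628724] [0.49441479 0.04176218 0.20768109]
76 [ 0.24038483 -0.9706777   0.5607171   0.05308138] [0.5484337  0.0282686  0.08718184] [0.57229676 0.0793443  0.09569352] th 1.5601615 1.625077419677132
[ 0.37354158 -0.26349733] [-0.268, -0.19, 0.007, np.float64(-16.1)] [-0.268, -0.19, 0.107, np.float64(-16.1)]
```

The cock now measures 1.56 rad. Next I'll move to the near side of the grey valve's lever.

Request:
drive_tool --series '[[[-0.268,-0.19,0.007],-16.1,0],[[-0.268,-0.19,0.007],-16.1,0],[[-0.268,-0.19,0.007],-16.1,0],[[-0.268,-0.19,0.007],-16.1,0],[[-0.268,-0.19,0.007],-16.1,0],[[-0.268,-0.19,0.007],-16.1,0],[[-0.268,-0.19,0.007],-16.1,0],[[-0.268,-0.19,0.007],-16.1,0],[[-0.268,-0.19,0.007],-16.1,0],[[-0.268,-0.19,0.007],-16.1,0],[[-0.268,-0.19,0.007],-16.1,0]]'

```text
time_s: 7.0
position: [0.3725, -0.2623, 0.198]
tool_rot: [[-0.498, 0.867, -0.0], [0.867, 0.498, 0.001], [0.001, 0.0, -1.0]]
ft_force: [0.4, 0.0, -0.5]
grip_width: 0.0
gripper_force: 0.0
```

Run:
```python
from h import *
d=grab('wrist');s=env.observe();print(s['position'],s['time_s'])
P=cloud(d);x,y,z=P[...,0],P[...,1],P[...,2]
t=P[(np.hypot(x-.412,y+.2415)<.03)&(z>.11)&(z<.14)]
print(len(t)); 
if len(t): print(t.mean(0),t.min(0),t.max(0))
cv2.imwrite('pics/w2.png',d['img'][:,:,::-1])
u=np.array([np.cos(np.radians(29.8)),np.sin(np.radians(29.8))]);c=np.array([.446,-.222])-u*(.039+.010+.0145+.02)
print(rel(*c,.1,29.8))
```

```text
[ 0.37250069 -0.26243632  0.19819305] 7.05
883
[ 0.41035083 -0.24101888  0.12579342] [ 0.39993435 -0.25380037  0.11019964] [ 0.42641067 -0.23073725  0.13352077]
[-0.001, 0.0, 0.098, np.float64(0.1)]
```

View pics/w2.png

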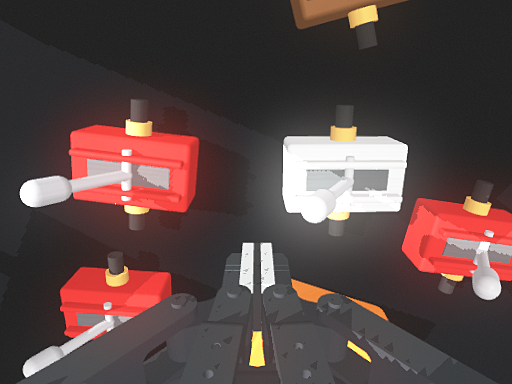

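The wrist view shows the grey lever's tip at (318,205), ahead along tool y. Its measured position (0.410,-0.241) matches the expected one, and the red ones are clear on both sides. I'll descend and push.

Request:
drive_tool --series '[[[0,0,0.04],0,0],[[0,0,0.08],0,0],[[0,0,0.098],0,0],[[0,0,0.098],0,0],[[0,0.008,0.098],0,0],[[0,0.014,0.098],0,0],[[0,0.018,0.098],0,0],[[0,0.022,0.098],0,0],[[0,0.026,0.098],0,0],[[0,0.03,0.098],0,0],[[0,0.034,0.098],0,0],[[0,0.038,0.098],0,0],[[0,0.042,0.098],0,0],[[0,0.046,0.098],0,0],[[0,0.05,0.098],0,0]]'

```text
time_s: 8.55
position: [0.4162, -0.2389, 0.1016]
tool_rot: [[-0.497, 0.868, 0.002], [0.868, 0.497, -0.002], [-0.002, 0.0, -1.0]]
ft_force: [-4.7, 0.0, 16.8]
grip_width: -0.0001
gripper_force: 7.7
```

Run:
```python
from h import *
d=grab('scene');s=env.observe();print(s['ft_force'],s['position'],s['gripper_force'])
cv2.imwrite('pics/c3.png',cv2.resize(d['img'][90:200,190:320],None,fx=5,fy=5,interpolation=3)[:,:,::-1])
```

```text
[-3.90644083  0.32773352 12.97646964] [ 0.41665928 -0.23869126  0.10165934] 6.064389646053314
```

View pics/c3.png

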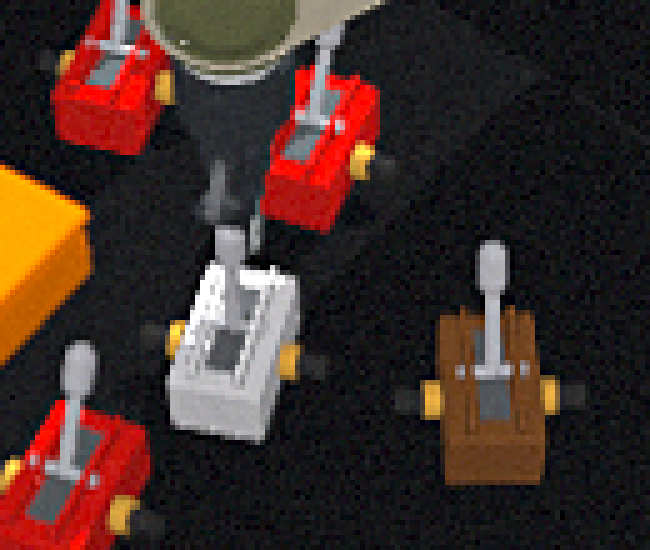

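The lever is nearly upright at crop (230,245), with the finger behind it. The vertical load is friction from the rising tip, so I'll continue and rise slightly with it.

Request:
drive_tool --series '[[[0,0.001,-0.003],0,0],[[0,0.004,-0.004],0,0],[[0,0.007,-0.004],0,0],[[0,0.01,-0.004],0,0],[[0,0.013,-0.004],0,0],[[0,0.016,-0.004],0,0],[[0,0.019,-0.004],0,0],[[0,0.022,-0.004],0,0],[[0,0.022,-0.004],0,0]]'

```text
time_s: 9.5
position: [0.4349, -0.2275, 0.1043]
tool_rot: [[-0.497, 0.868, 0.0], [0.868, 0.497, 0.0], [0.0, 0.0, -1.0]]
ft_force: [0.2, 0.2, -0.6]
grip_width: 0.0006
gripper_force: 0.0
```

Run:
```python
from h import *
d=grab('scene');P=cloud(d);x,y,z=P[...,0],P[...,1],P[...,2]
u=np.array([.868,.497]);g=P[(np.hypot(x-.446,y+.222)<.07)&(z>.1)&(z<.14)]
a=(g[:,:2]-[.446,-.222])@u
for lo in np.arange(-.06,.07,.01): k=(a>=lo)&(a<lo+.01); print(lo.round(2),k.sum(),g[k,2].mean().round(3) if k.any() else '')
```

```text
-0.06 0 
-0.05 0 
-0.04 0 
-0.03 0 
-0.02 5 0.118
-0.01 19 0.119
0.0 14 0.12
0.01 0 
0.02 1 0.113
0.03 6 0.12
0.04 22 0.125
0.05 9 0.123
0.06 0
```

It snapped: the tip is now at +40 mm. I'll retreat and check.

Request:
drive_tool --series '[[[0,-0.03,0],0,0],[[0,-0.06,0],0,0],[[0,-0.06,-0.05],0,0],[[0,-0.06,-0.1],0,0],[[0,-0.06,-0.15],0,0],[[0,-0.06,-0.15],0,0],[[0,-0.06,-0.15],0,0]]'

```text
time_s: 10.25
position: [0.3824, -0.2576, 0.2549]
tool_rot: [[-0.497, 0.868, 0.001], [0.868, 0.497, -0.001], [-0.002, 0.0, -1.0]]
ft_force: [0.4, -0.2, 0.1]
grip_width: 0.0001
gripper_force: 0.0
```

Run:
```python
from h import *
d=grab('scene');s=env.observe();print(s['position'],s['ft_force'],s['time_s'])
cv2.imwrite('pics/final.png',d['img'][:,:,::-1])
```

```text
[ 0.3821403  -0.25720959  0.25365173] [-0.10893551  0.09989337 -0.40858654] 10.3
```

View pics/final.png

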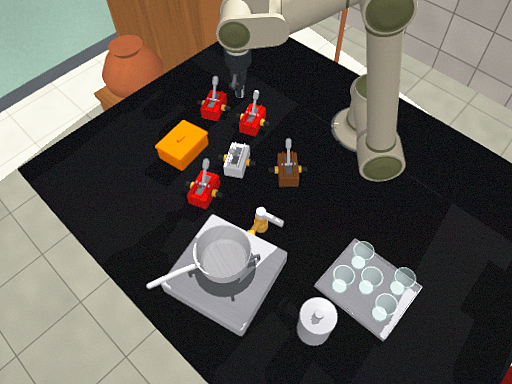

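The final picture shows the cock lever square across its pipe (262,212)–(282,223) and the grey valve's lever leaning toward the stove (236,157). The pan, tumblers, spice box and tea tin are all where they began.

```bash
python3 -c "
from rig import env
print(env.close_job())"
```

```text
the job is handed in; nothing more can be done
None
```

The job is handed in: the stove knob is at its off stop (measured about 1.56 rad), the grey shut-off lever was then snapped to its shut side, and the final picture shows the pan, tumblers, spice box and tea tin where they began; the hand-in gave no verdict.

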